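# Rack the dosing syringes in pouring order

### The job

Move all four dosing syringes from the row of coloured cradles into the four grooves of the wooden rack, one to a groove. Counting from the rack's yellow end, first come the three with their plungers pulled out, in the same order as they lie in the row counted from the row's yellow end block, and the one with its plunger pushed in goes into the last groove. Lay each one along its groove, about midway and seated in both saddles, and let go of it.

Things in the scene. Friction and masses are not known exactly. Their poses are not given: they have to be found in the camera images.
- syringe_red: dosing syringe lying flat: white barrel 30 mm in diameter, 110 mm long; red collar, nozzle and plunger. Plunger PULLED OUT (end plate at x = -124 mm), stiff, does not slide. Origin on the barrel's axis, midway along it; x along the axis to the nozzle (tip at +69 mm). White flange 40 mm in diameter at x = -57 to -53 mm. About 60 g. It may roll about x: only its x axis means something.
- syringe_blue: dosing syringe lying flat: white barrel 30 mm in diameter, 110 mm long; blue collar, nozzle and plunger. Plunger PULLED OUT (end plate at x = -124 mm), stiff, does not slide. Origin on the barrel's axis, midway along it; x along the axis to the nozzle (tip at +69 mm). White flange 40 mm in diameter at x = -57 to -53 mm. About 60 g. It may roll about x: only its x axis means something.
- syringe_green: dosing syringe lying flat: white barrel 30 mm in diameter, 110 mm long; green collar, nozzle and plunger. Plunger PULLED OUT (end plate at x = -124 mm), stiff, does not slide. Origin on the barrel's axis, midway along it; x along the axis to the nozzle (tip at +69 mm). White flange 40 mm in diameter at x = -57 to -53 mm. About 60 g. It may roll about x: only its x axis means something.
- syringe_black: dosing syringe lying flat: white barrel 30 mm in diameter, 110 mm long; black collar, nozzle and plunger. Plunger PUSHED IN (end plate at x = -70 mm), stiff, does not slide. Origin on the barrel's axis, midway along it; x along the axis to the nozzle (tip at +69 mm). White flange 40 mm in diameter at x = -57 to -53 mm. About 60 g. It may roll about x: only its x axis means something.
- cradle_red: red cradle under the red syringe at the start, fixed on a grey tray: base 92 x 46 x 6 mm, two V saddles 10 mm thick at x = +-32 mm, 47 mm wide, 30 mm high, room for fingers between. Origin: centre of its underside, 8 mm above the table; x along the syringe, y along the row. Syringe axis 31 mm above it. The four stand in a row 64 mm apart, in changing order.
- cradle_blue: blue cradle under the blue syringe at the start, fixed on a grey tray: base 92 x 46 x 6 mm, two V saddles 10 mm thick at x = +-32 mm, 47 mm wide, 30 mm high, room for fingers between. Origin: centre of its underside, 8 mm above the table; x along the syringe, y along the row. Syringe axis 31 mm above it. The four stand in a row 64 mm apart, in changing order.
- cradle_green: green cradle under the green syringe at the start, fixed on a grey tray: base 92 x 46 x 6 mm, two V saddles 10 mm thick at x = +-32 mm, 47 mm wide, 30 mm high, room for fingers between. Origin: centre of its underside, 8 mm above the table; x along the syringe, y along the row. Syringe axis 31 mm above it. The four stand in a row 64 mm apart, in changing order.
- cradle_black: black cradle under the black syringe at the start, fixed on a grey tray: base 92 x 46 x 6 mm, two V saddles 10 mm thick at x = +-32 mm, 47 mm wide, 30 mm high, room for fingers between. Origin: centre of its underside, 8 mm above the table; x along the syringe, y along the row. Syringe axis 31 mm above it. The four stand in a row 64 mm apart, in changing order.
- end_yellow: yellow block, 80 x 18 x 22 mm, fixed on the grey tray 50 mm past the outermost cradle; it marks where the row begins. A grey block of the same size marks the other end; which end is which changes. Origin at the centre of its underside.
- rack: fixed brown wooden rack, board 104 x 316 x 14 mm. Origin: centre of its underside, on the table. Four V grooves along x, at y = +96, +32, -32, -96 mm counted from its yellow end (22 mm high block on the board at y = +146 mm). Each: two dark saddles at x = +-32 mm, 10 mm thick, 47 mm wide, top 38 mm up, room for fingers between. Seated syringe: axis 39 mm up, middle at x = 0.
There are look-alikes about, which are no part of the job. What is shaped like the syringe_green but purple is not meant.

How it is judged:
By the outcome, as a careful person would: the job done as asked, in the order asked, and still so for the second after the job is handed in, with the robot touching nothing.
It also fails if it takes over 128 s, if anything falls off the work surface, if the arm or the gripper's body presses on something with over 40 N, if the wrist force passes 120 N, or if a joint passes its speed limit or range.

### The arm

A 7-joint arm with a two-finger parallel gripper is mounted at the origin on the work surface. World frame = base frame: x ahead of the robot, y to its left, z up, the work surface at z = 0. Lengths are in m, angles in rad, forces in N, time in s.
With the tool pointing down it reaches from about 0.4 to 0.85 m from the base axis. Payload 4.4 kg.
Tool frame: the origin (TCP) lies between the finger pads; the fingertips stand 25 mm ahead of it and the grasp point (between the pads) lies 6 mm ahead of it; z points along the fingers, y is the direction in which the jaws open and shut (so a half turn about z gives the same grasp; the last joint's range is limited). The gripper opens to 94 mm and grips with 3 to 60 N. Pads are 16 mm wide; open, the fingers measure 119 mm over their backs; the gripper's body (75 mm by 177 mm) begins 78 mm behind the grasp point.
Start: joints at [-1.224, 0.628, 0.038, 1.517, -0.027, 0.996, -0.02], TCP at [0.261, 0.595, 0.23] pointing down, gripper open.
Joint ranges: [-3.06, 3.06], [-0.37, 2.12], [-1.25, 1.32], [0.18, 2.47], [-1.1, 4.24], [0.23, 1.98], [-2.94, 2.94]. Speed limits (rad/s): [2.57, 2.57, 3.14, 3.14, 3.14, 3.14, 3.14].

### API

Orientations are given as a unit quaternion [w, x, y, z].
In Python, from rig import arm, cams, boxes_of, place_of gives the robot as it stands. The module is installed in compiled form; this text tells all that it offers. Calls block until the motion is done:
- arm.move_pose(position, orientation): joint-space move of the TCP to a pose.
- arm.line_to(position, feed=0.15, frame=None, guard=None): straight line of the TCP; frame=None keeps the orientation; feed is the mean speed in m/s. With guard (N) it stops when the force on the tool has changed by that much, and returns True; else False.
- arm.move_j(angles): joint-space move.
- arm.move_gripper(opening, strength=None): opening from 0.0 (shut) to 1.0 (fully open); strength is the grip in N (None keeps the last); returns when the fingers have stopped.
- arm.sleep(seconds).
- arm.inverse_kinematics(position, orientation): joint angles nearest the present ones, or None.
- arm.get_state(): the state.
- cams.grab_frame(name): name is "scene" or "top"; returns a dict with "image" (420x560x3 uint8, blue, green, red), "z_map" (420x560 float32, m along the optical axis (not along the pixel's ray), 0 where there is no reading), "K" (3x3 intrinsics, pixels), "extrinsics" (4x4, takes a point from world to camera coordinates). Camera axes: x right, y up, looking along -z (the intrinsics and any distortion apply to the point x, -y, -z); pixel columns grow to the right and rows downward; lengths in m; the calibration is good to about 2 mm. A picture is of the moment at which its call begins.
A pose or a line that the arm cannot do raises arm.IKError and nothing moves.
- arm.sign_off(): hands the job in, once; it reports no verdict.
Trained networks look in a picture, given as the dict that the camera call returned (one of the last four; its "shot" number tells which), for a name from the list of things; names that differ only in an ending like _2 or _b are one class to them, and where a whole thing is asked for, a point or a joint stands for the part that bears it (a point fixed in the world has none). Each returns a list of dicts, best first, with "conf" (0 to 1); they miss things now and then, are a little off and sometimes report something else, mostly with a low value. They report only what shows in the picture. A call takes as long as a camera call. They do not tell look-alikes from the thing itself.
- boxes_of(target, picture): "bbox" ([left, top, width, height] in pixels, round what is visible of it).
- place_of(target, picture): "xy" ([column, row] in pixels: a listed point, or the origin of a listed thing).
The state is a dict: "time_s": time; "q": joint angles; "joint_velocities": joint speeds; "tau": joint torques, N m; "ee_pos": TCP position; "eef_rot": TCP orientation; "ft_force": force on the tool from outside, world axes, zero at the start; "torque": the same for the moment, N m; "finger_gap": opening from 0.0 (shut) to 1.0 (fully open).
Only numpy, scipy, OpenCV 4.12 (cv2) and the standard library are available. Lean on these libraries where they do the work, as an engineer would, in place of code of your own. Each camera call takes 0.05 s, during which the arm holds its last target.

## Working session

There is one attempt and no reset: what is moved stays moved. The work goes in short steps, each a Python script; the robot and the scene stay as the last script left them, time stands still between calls to the robot, and variables do not carry over. Pictures are saved under pics/ and viewed, and the job is handed in when it is done.

```bash
mkdir -p pics
cat > h.py <<'E'
import numpy as np, cv2
from rig import arm, cams, boxes_of, place_of
def pts(f):
    K=f["K"];E=np.array(f["extrinsics"]);z=f["z_map"]
    v,u=np.mgrid[0:z.shape[0],0:z.shape[1]]
    X=(u-K[0][2])/K[0][0]*z; Y=(v-K[1][2])/K[1][1]*z
    P=np.stack([X,-Y,-z,np.ones_like(z)],-1)
    return (P@np.linalg.inv(E).T)[...,:3]
E
python3 - <<'E'
from h import *
for n in ("scene","top"):
    f=cams.grab_frame(n); cv2.imwrite(f"pics/{n}0.png",f["image"]); 
    print(n,f.keys(),f["K"],f["extrinsics"])
    np.savez(f"{n}0.npz",**{k:f[k] for k in("image","z_map","K","extrinsics")})
print(arm.get_state())
E
```

```text
scene dict_keys(['image', 'z_map', 'K', 'extrinsics', 'shot']) [[459.61441633   0.         280.03215404]
 [  0.         459.61441633 204.34102585]
 [  0.           0.           1.        ]] [[ 0.73164597  0.68167547 -0.00356752 -0.32884184]
 [-0.57901584  0.62420582  0.52450715  0.24499674]
 [ 0.35977053 -0.38168789  0.85139857 -1.28270099]
 [ 0.          0.          0.          1.        ]]
top dict_keys(['image', 'z_map', 'K', 'extrinsics', 'shot']) [[469.89332477   0.         276.47023651]
 [  0.         469.89332477 201.46191353]
 [  0.           0.           1.        ]] [[ 0.01766892 -0.99963238  0.02056506 -0.02726924]
 [ 0.99174711  0.02013442  0.12661858 -0.45937881]
 [-0.1269861   0.01815812  0.99173828 -1.32996667]
 [ 0.          0.          0.          1.        ]]
{'time_s': 0.1, 'q': array([-1.22379797,  0.62921982,  0.03844287,  1.51822981, -0.02698334,
        0.9963098 , -0.02000274]), 'joint_velocities': array([ 0.00022714, -0.00077088,  0.00058039, -0.00136657, -0.00022282,
       -0.00155795,  0.00053279]), 'tau': array([ 1.40597640e-03, -5.50787437e+01,  1.14678841e+00, -1.87118787e+01,
       -5.22284349e-02,  1.91953511e-02,  7.35392769e-05]), 'ee_pos': array([0.26052089, 0.59491746, 0.22968014]), 'eef_rot': array([-1.55821290e-04,  2.04932506e-01,  9.78775760e-01, -8.09593008e-04]), 'ft_force': array([-0.46205374, -0.01442223, -0.71229735]), 'torque': array([-0.01253933,  0.03527393, -0.03470925]), 'finger_gap': 0.9999561744670786}
```

View pics/scene0.png

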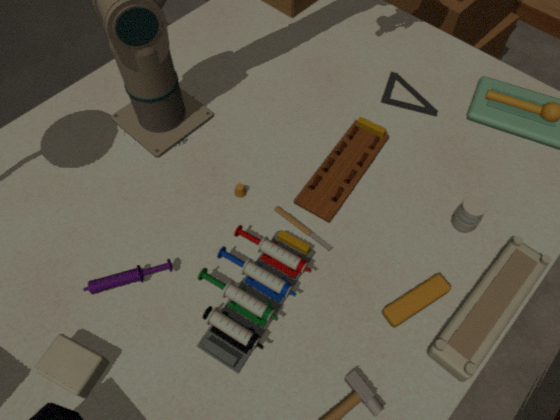

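View pics/top0.png

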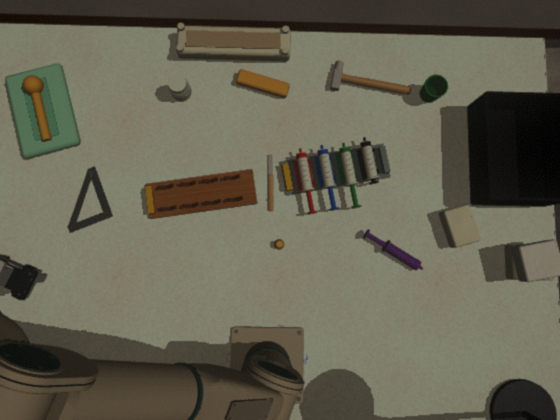

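Run:
```python
from h import *
d=np.load("top0.npz"); im=d["image"]
s=np.load("scene0.npz")["image"]
a=cv2.resize(im[130:225,135:400],None,fx=3,fy=3,interpolation=cv2.INTER_CUBIC)
b=cv2.resize(s[215:375,185:345],None,fx=1.9,fy=1.9,interpolation=cv2.INTER_CUBIC)
c=np.zeros((600,800,3),np.uint8);c[:285,:795]=a;c[290:290+304,:304]=b
cv2.imwrite("pics/crop0.png",c)
for n in("top","scene"):
    f=cams.grab_frame(n); P=pts(f)
    for t in("rack","end_yellow","syringe_red","syringe_blue","syringe_green","syringe_black","cradle_red","cradle_black"):
        for r in place_of(t,f)[:2]:
            u,v=np.round(r["xy"]).astype(int); print(n,t,(u,v),round(r["conf"],2),P[v,u].round(4))
```

```text
top rack (np.int64(202), np.int64(197)) 0.62 [0.47   0.1983 0.0178]
top end_yellow (np.int64(285), np.int64(177)) 0.51 [ 0.5317 -0.042   0.0318]
top syringe_red (np.int64(302), np.int64(171)) 0.88 [ 0.5459 -0.0896  0.0556]
top syringe_red (np.int64(284), np.int64(177)) 0.44 [ 0.5329 -0.0394  0.0253]
top syringe_blue (np.int64(325), np.int64(169)) 0.69 [ 0.5529 -0.1555  0.0569]
top syringe_green (np.int64(347), np.int64(164)) 0.92 [ 0.5686 -0.2185  0.0583]
top syringe_green (np.int64(400), np.int64(256)) 0.81 [ 0.3094 -0.3752  0.0303]
top syringe_black (np.int64(368), np.int64(158)) 0.74 [ 0.5894 -0.2809  0.0498]
top cradle_red (np.int64(304), np.int64(174)) 0.68 [ 0.5381 -0.0958  0.0514]
top cradle_red (np.int64(325), np.int64(170)) 0.25 [ 0.5512 -0.1562  0.0509]
top cradle_black (np.int64(367), np.int64(165)) 0.63 [ 0.5677 -0.2769  0.0545]
scene rack (np.int64(343), np.int64(171)) 0.92 [0.4908 0.191  0.0095]
scene end_yellow (np.int64(292), np.int64(242)) 0.78 [ 0.5369 -0.0537  0.026 ]
scene syringe_red (np.int64(284), np.int64(257)) 0.76 [ 0.5569 -0.1024  0.0512]
scene syringe_blue (np.int64(266), np.int64(281)) 0.93 [ 0.5663 -0.1687  0.0495]
scene syringe_green (np.int64(249), np.int64(300)) 0.86 [ 0.5711 -0.2239  0.0547]
scene syringe_green (np.int64(112), np.int64(282)) 0.65 [ 0.3172 -0.3915  0.0284]
scene syringe_black (np.int64(232), np.int64(331)) 0.79 [ 0.5906 -0.2916  0.0507]
scene cradle_red (np.int64(281), np.int64(257)) 0.52 [ 0.5521 -0.1068  0.0512]
scene cradle_red (np.int64(235), np.int64(331)) 0.5 [ 0.5954 -0.2878  0.0524]
scene cradle_black (np.int64(238), np.int64(335)) 0.63 [ 0.6044 -0.2887  0.0483]
```

View pics/crop0.png

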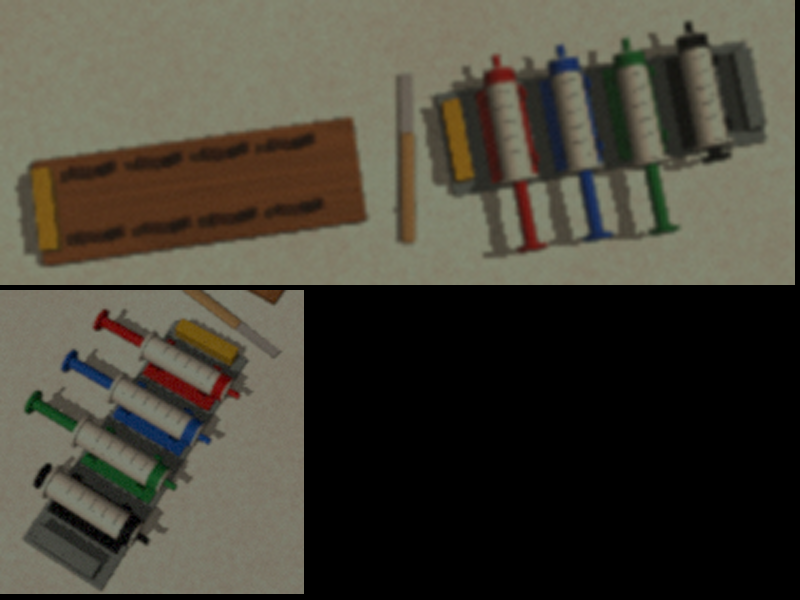

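```bash
cat >> h.py <<'E'
def plane(f,uv,zw):
    K=np.array(f["K"]);E=np.array(f["extrinsics"]);uv=np.atleast_2d(uv).astype(float)
    d=np.c_[(uv[:,0]-K[0,2])/K[0,0],-(uv[:,1]-K[1,2])/K[1,1],-np.ones(len(uv))]
    R=E[:3,:3];c=-R.T@E[:3,3];w=d@R
    return c+w*((zw-c[2])/w[:,2])[:,None]
def proj(f,p):
    K=np.array(f["K"]);E=np.array(f["extrinsics"]);p=np.atleast_2d(p)
    c=p@E[:3,:3].T+E[:3,3]
    return np.c_[K[0,0]*c[:,0]/-c[:,2]+K[0,2],K[1,1]*-c[:,1]/-c[:,2]+K[1,2]]
E
cat > meas.py <<'E'
from h import *
for n in("top","scene"):
    f=dict(np.load(n+"0.npz")); im=f["image"];hsv=cv2.cvtColor(im,cv2.COLOR_BGR2HSV);P=pts(f)
    H,S,V=cv2.split(hsv);x,y,z=P[...,0],P[...,1],P[...,2]
    flat=(z<0.02)
    print(n,"table z",np.median(z[(x>.35)&(x<.4)&(y>0)&(y<.3)]))
    reg=(x>.36)&(x<.6)&(y>0.0)&(y<.4)
    m=reg&(S>110)&((H<16)|(H>172))
    y_=reg&(S>130)&(H>=17)&(H<30)
    m2=((m|y_).astype(np.uint8))
    m2=cv2.morphologyEx(m2,cv2.MORPH_CLOSE,np.ones((5,5)));m2=cv2.morphologyEx(m2,cv2.MORPH_OPEN,np.ones((3,3)))
    k,l,st,ce=cv2.connectedComponentsWithStats(m2);i=1+np.argmax(st[1:,4])
    c=max(cv2.findContours((l==i).astype(np.uint8),cv2.RETR_EXTERNAL,cv2.CHAIN_APPROX_NONE)[0],key=len)[:,0]
    W=plane(f,c,0.014)[:,:2].astype(np.float32)
    r=cv2.minAreaRect(W*1000);print(" rack rect",np.round(r[0],1),np.round(r[1],1),round(r[2],2),st[i])
    o=im.copy();cv2.drawContours(o,[c[:,None]],-1,(0,255,0),1)
    # barrels
    row=(x>.4)&(x<.75)&(y<-0.06)&(y>-.34)
    w=row&(S<75)&(V>95)&(z>.036)
    w=cv2.morphologyEx(w.astype(np.uint8),cv2.MORPH_OPEN,np.ones((3,3)))
    k,l,st,ce=cv2.connectedComponentsWithStats(w)
    for i in range(1,k):
        if st[i,4]<60: continue
        q=P[l==i]; mu=np.median(q,0); 
        c=max(cv2.findContours((l==i).astype(np.uint8),cv2.RETR_EXTERNAL,cv2.CHAIN_APPROX_NONE)[0],key=len)[:,0]
        rr=cv2.minAreaRect((plane(f,c,0.045)[:,:2]*1000).astype(np.float32))
        print(" barrel",ce[i].round(1),st[i,4],mu.round(4),np.round(rr[0],1),np.round(rr[1],1),round(rr[2],1))
        cv2.drawContours(o,[c[:,None]],-1,(0,0,255),1)
    o=o[120:225,130:400] if n=="top" else o[110:375,190:400]
    cv2.imwrite(f"pics/seg_{n}.png",cv2.resize(o,None,fx=2.2,fy=2.2))
E
python3 meas.py; python3 -c "
import cv2,numpy as np
a=cv2.imread('pics/seg_top.png');b=cv2.imread('pics/seg_scene.png');print(a.shape,b.shape)"
```

```text
top table z 0.00047087500140352567
 rack rect [481.5 203.6] [102.4 316.9] 9.36 [ 145  170  111   48 3745]
 barrel [370.6 161.7] 219 [ 0.5771 -0.2875  0.0532] [ 580.3 -289.2] [93.9 20.7] 10.8
 barrel [349.4 167.6] 221 [ 0.5592 -0.2255  0.0533] [ 561.6 -227.4] [93.6 20.6] 11.0
 barrel [327.7 170.1] 212 [ 0.5508 -0.1642  0.0526] [ 553.3 -163.7] [93.5 20.5] 11.4
 barrel [305.6 173.5] 220 [ 0.5389 -0.1011  0.0534] [ 541.3 -100.7] [93.3 20.9] 10.8
scene table z -0.001628049633920714
 rack rect [483.8 205.9] [103.1 334.2] 9.4 [ 295  118   93  103 4215]
 barrel [278.5 253.6] 453 [ 0.5427 -0.1043  0.0504] [ 539.  -102.7] [98.8 26.8] 11.5
 barrel [262.5 276.8] 478 [ 0.554  -0.1669  0.0506] [ 551.3 -165.6] [98.9 26.1] 12.0
 barrel [244.1 300.2] 494 [ 0.5625 -0.23    0.0507] [ 560.1 -228.6] [95.5 25.1] 11.8
 barrel [228.8 327.6] 507 [ 0.5806 -0.2913  0.0508] [ 578.5 -291. ] [95.3 24.3] 9.8
(231, 594, 3) (583, 462, 3)
```

View pics/seg_top.png

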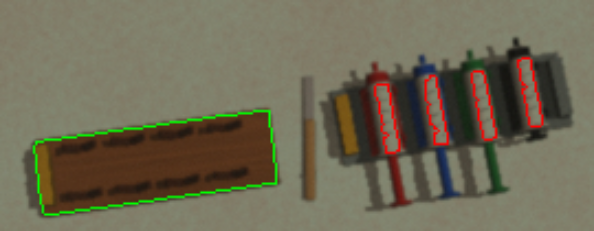

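View pics/seg_scene.png

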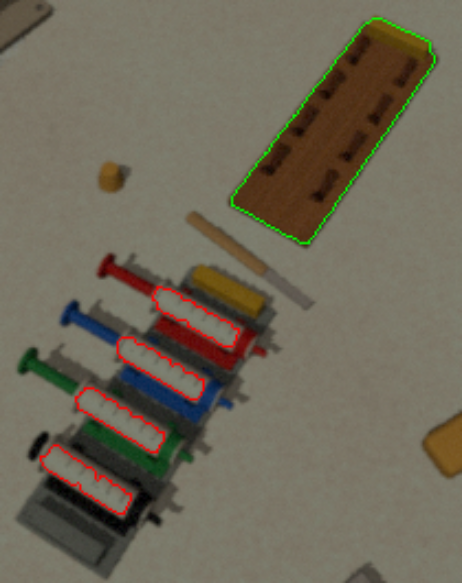

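```bash
cat > fit.py <<'E'
from h import *
from scipy.optimize import minimize
def box(cx,cy,z0,z1,lx,ly): return np.array([[cx+a*lx/2,cy+b*ly/2,z] for a in(-1,1) for b in(-1,1) for z in(z0,z1)])
def T(p,q,th):
    c,s=np.cos(th),np.sin(th); return np.c_[q[0]+c*p[:,0]-s*p[:,1],q[1]+s*p[:,0]+c*p[:,1],p[:,2]]
def fill(f,parts,q,th,sc=8):
    m=np.zeros((420,560),np.uint8)
    for p in parts:
        h=cv2.convexHull(np.round(proj(f,T(p,q,th))*16).astype(np.int32)); cv2.fillConvexPoly(m,h,1,cv2.LINE_8,4)
    return m
rack=[box(0,0,0,.014,.104,.316),box(0,.146,.014,.036,.09,.018)]
if __name__=="__main__":
  R=[]
  for n in("top","scene"):
    f=dict(np.load(n+"0.npz")); hsv=cv2.cvtColor(f["image"],cv2.COLOR_BGR2HSV);P=pts(f)
    H,S,V=cv2.split(hsv);x,y,z=P[...,0],P[...,1],P[...,2]
    reg=(x>.36)&(x<.6)&(y>0.0)&(y<.4)
    m2=(reg&(S>110)&((H<30)|(H>172))).astype(np.uint8)
    m2=cv2.morphologyEx(m2,cv2.MORPH_CLOSE,np.ones((5,5)));m2=cv2.morphologyEx(m2,cv2.MORPH_OPEN,np.ones((3,3)))
    k,l,st,ce=cv2.connectedComponentsWithStats(m2);i=1+np.argmax(st[1:,4]);M=(l==i)
    b=lambda m:cv2.GaussianBlur(m.astype(np.float32),(0,0),1.5)
    cost=lambda v:((b(fill(f,rack,v[:2],v[2]*10))-b(M))**2).sum()
    r=minimize(cost,[.482,.204,.0163],method="Nelder-Mead",options=dict(initial_simplex=[[.482,.204,.0163],[.49,.204,.0163],[.482,.212,.0163],[.482,.204,.02]],xatol=1e-5,fatol=.01))
    print(n,r.x*[1000,1000,573],r.fun)
E
python3 fit.py
cat > ov.py <<'E'
from h import *
import sys
E=[]
f={n:dict(np.load(n+"0.npz")) for n in("top","scene")}
th=np.deg2rad(11.3);u=np.array([np.cos(th),np.sin(th),0])
C=[(.540,-.102),(.5525,-.1648),(.565,-.2275),(.5775,-.2903)]
for n,(x0,y0,w,h,s) in {"top":(285,130,110,90,7),"scene":(190,215,135,150,4)}.items():
    im=cv2.resize(f[n]["image"][y0:y0+h,x0:x0+w],None,fx=s,fy=s,interpolation=cv2.INTER_CUBIC)
    im=cv2.convertScaleAbs(im,alpha=1.6)
    for i,c in enumerate(C):
        o=np.array([*c,.039])
        for t in (-.124 if i<3 else -.07,-.055,0,.069):
            p=(proj(f[n],o+t*u/1)[0]-[x0-.5,y0-.5])*s
            cv2.circle(im,tuple(int(a) for a in p),3,(0,255,255),-1)
    cv2.imwrite(f"pics/ov_{n}.png",im)
E
python3 ov.py
```

```text
top [482.49977418 201.98200471   9.30583035] 54.72511291503906
scene [482.16813141 204.81593528   8.89925463] 91.9430160522461
```

View pics/ov_top.png

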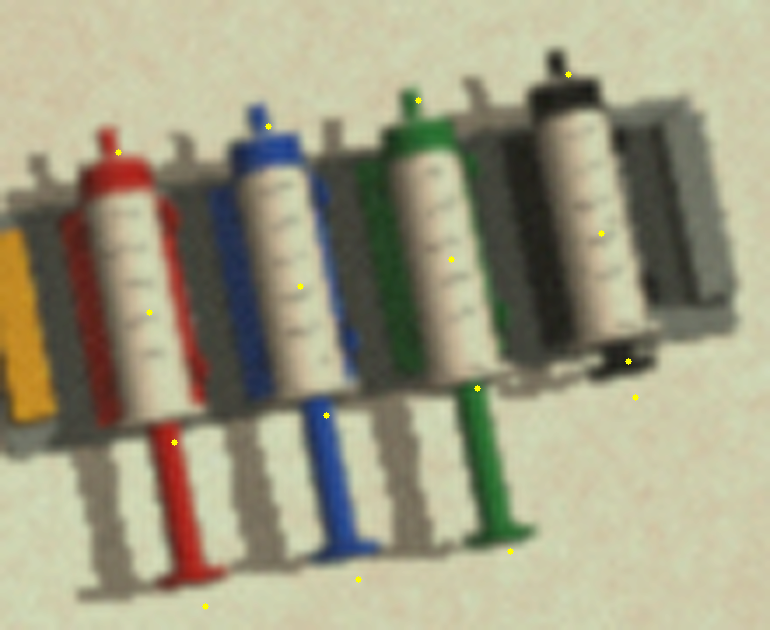

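View pics/ov_scene.png

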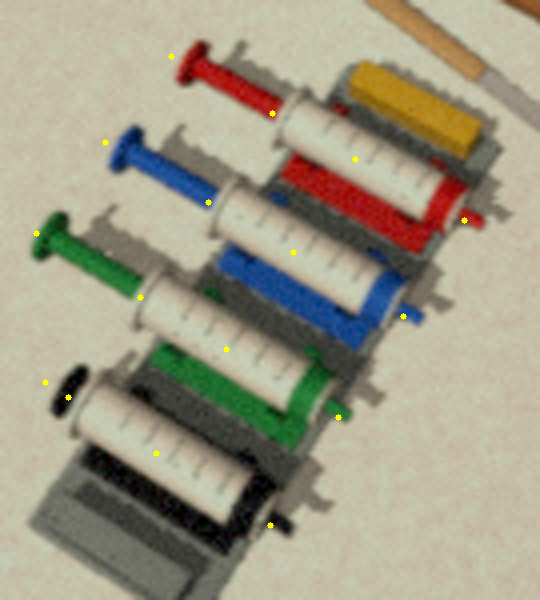

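Run:
```python
from h import *
f={n:dict(np.load(n+"0.npz")) for n in("top","scene")}
D={"top":[(107,130,193,578),(257,107,345,553),(410,91,500,537),(556,52,622,367)],
"scene":[(482,223,187,63),(421,318,120,150),(349,416,43,238),(291,530,67,391)]}
B={"top":(285,130,7),"scene":(190,215,4)}
for n in D:
    x0,y0,s=B[n]
    for i,d in enumerate(D[n]):
        a=plane(f[n],np.array(d[:2])/s+[x0-.5,y0-.5],.039)[0]; b=plane(f[n],np.array(d[2:])/s+[x0-.5,y0-.5],.039)[0]
        L=.193 if i<3 else .139
        v=(a-b);l=np.linalg.norm(v);m=(a+b)/2+v/l*(.0275 if i<3 else .0005)
        print(n,i,"len",round(l,4),"origin",m.round(4),"ang",np.degrees(np.arctan2(v[1],v[0])).round(2))
```

```text
top 0 len 0.1907 origin [ 0.5505 -0.0969  0.039 ] ang 11.31
top 1 len 0.1904 origin [ 0.5619 -0.1595  0.039 ] ang 11.28
top 2 len 0.1908 origin [ 0.57   -0.2235  0.039 ] ang 11.2
top 3 len 0.136 origin [ 0.5886 -0.285   0.039 ] ang 11.3
scene 0 len 0.1922 origin [ 0.5487 -0.0973  0.039 ] ang 12.05
scene 1 len 0.1922 origin [ 0.5607 -0.1602  0.039 ] ang 12.33
scene 2 len 0.1925 origin [ 0.5687 -0.2244  0.039 ] ang 12.33
scene 3 len 0.1367 origin [ 0.5878 -0.2851  0.039 ] ang 11.79
```

```bash
cat > job.py <<'E'
from h import *
from scipy.spatial.transform import Rotation as Ro
S=dict(red=(.5496,-.0971),blue=(.5613,-.1598),green=(.5693,-.2240),black=(.5882,-.2851))
TS=np.deg2rad(11.6); RK=np.array([.4823,.2035]); TR=np.deg2rad(9.1)
GY=[.096,.032,-.032,-.096]
def quat(th): return [0,np.cos(th/2),np.sin(th/2),0]
def slot(i,dx=0):
    c,s=np.cos(TR),np.sin(TR); return RK+[c*dx-s*GY[i],s*dx+c*GY[i]]
def best(p,th):
    r=[]
    for k in(0,np.pi,-np.pi):
        q=arm.inverse_kinematics(p,quat(th+k))
        if q is not None: r.append((np.abs(np.array(q)-arm.get_state()["q"]).max(),k,q))
    r.sort(key=lambda t:t[0]); return r[0][1]
OPEN=.55
def pick(name,zt=.046,hi=.15):
    x,y=S[name]; k=best([x,y,hi],TS)
    arm.move_gripper(OPEN,25)
    arm.move_pose([x,y,hi],quat(TS+k)); arm.line_to([x,y,zt],feed=.15)
    arm.move_gripper(0.0,25); print("gap",arm.get_state()["finger_gap"]*94)
    arm.line_to([x,y,hi],feed=.15); print("gap lifted",arm.get_state()["finger_gap"]*94,arm.get_state()["ft_force"])
    return k
def place(i,k,zt=.047,hi=.15,dx=0):
    x,y=slot(i,dx)
    arm.move_pose([x,y,hi],quat(TR+k)); arm.line_to([x,y,zt+.02],feed=.15)
    g=arm.line_to([x,y,zt],feed=.05,guard=8); print("guard",g,arm.get_state()["ee_pos"],arm.get_state()["ft_force"])
    return g
def release(hi=.15):
    arm.move_gripper(OPEN); p=arm.get_state()["ee_pos"]; arm.line_to([p[0],p[1],hi],feed=.15)
def snap(tag):
    for n in("top","scene"):
        f=cams.grab_frame(n); cv2.imwrite(f"pics/{n}_{tag}.png",f["image"]); np.savez(f"{n}_{tag}.npz",**{k:f[k] for k in("image","z_map","K","extrinsics")})
E
python3 - <<'E'
from job import *
for n in S:print(n,best([*S[n],.15],TS), arm.inverse_kinematics([*S[n],.046],quat(TS+best([*S[n],.15],TS))))
for i in range(4):
  for k in(0,np.pi): print(i,slot(i),k,arm.inverse_kinematics([*slot(i),.046],quat(TR+k)))
k=pick("red"); print(k,arm.get_state()["time_s"],arm.get_state()["q"].round(2))
snap("p1")
E
python3 - <<'E'
import cv2;im=cv2.imread("pics/scene_p1.png");cv2.imwrite("pics/c1.png",cv2.resize(im[80:380,160:460],None,fx=2,fy=2))
E
```

```text
red 0 [-0.18234744  0.82986673  0.49138517  1.92412517 -0.70619652  0.56626579
 -0.5801533 ]
blue 0 [-0.06679817  0.84988146  0.48414449  1.85253096 -0.66141779  0.60558157
 -0.53173916]
green 0 [ 0.05038722  0.87176796  0.46773757  1.77125503 -0.60929443  0.64733235
 -0.49572594]
black 0 [ 0.13304025  0.91818465  0.48751937  1.64651077 -0.59285855  0.72896687
 -0.45816658]
0 [0.46711683 0.29829173] 0 [-0.92763896  0.82703204  0.49277689  1.9348856  -0.71398012  0.56054356
 -1.35781037]
0 [0.46711683 0.29829173] 3.141592653589793 [-0.55591928  0.76358011 -0.09729818  1.92403158  0.15161371  0.46092906
  0.96731437]
1 [0.47723894 0.23509724] 0 [-0.80726224  0.80243941  0.46458231  1.99537683 -0.71850151  0.51143706
 -1.2326103 ]
1 [0.47723894 0.23509724] 3.141592653589793 [-0.44484771  0.74560285 -0.09967712  1.98499693  0.16684238  0.41864175
  1.0587639 ]
2 [0.48736106 0.17190276] 0 [-0.68188188  0.78676368  0.44629406  2.03625099 -0.72589233  0.47845743
 -1.10070605]
2 [0.48736106 0.17190276] 3.141592653589793 [-0.32858323  0.73390417 -0.09747049  2.02625959  0.17270524  0.38902661
  1.16852871]
3 [0.49748317 0.10870827] 0 [-0.56179922  0.78200378  0.44919663  2.05664153 -0.74622191  0.4676235
 -0.95423549]
3 [0.49748317 0.10870827] 3.141592653589793 [-0.21137148  0.72810504 -0.08813023  2.04679657  0.16141083  0.37304118
  1.30190835]
gap 29.39004236849396
gap lifted 29.35828249076802 [-0.06383054 -0.35550978 -1.24295366]
0 6.6417 [-0.29  0.7   0.67  1.87 -0.6   0.78 -0.67]
```

View pics/c1.png

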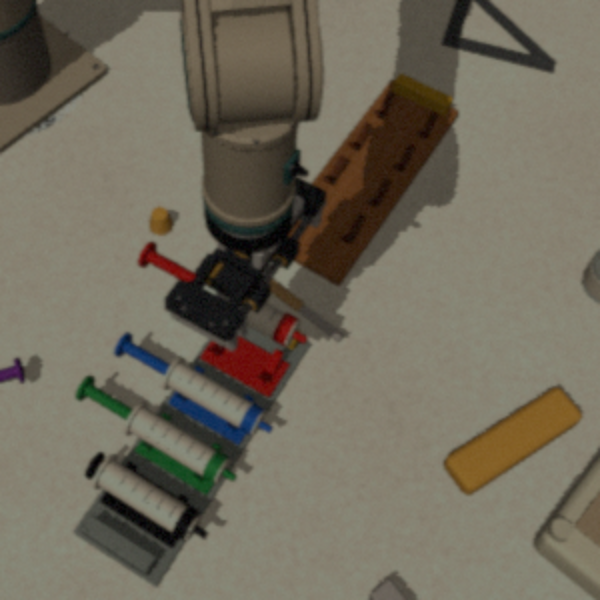

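The red syringe is in the gripper above its cradle (crop ~(245,300)). Its neighbours haven't moved. I'm placing it in groove 1.

```bash
python3 - <<'E'
from job import *
place(0,0); release(); print(arm.get_state()["time_s"])
pick("blue"); print(arm.get_state()["time_s"])
snap("p2")
E
python3 - <<'E'
import cv2,numpy as np
a=cv2.imread("pics/scene_p2.png")[80:380,160:460];b=cv2.imread("pics/top_p2.png")[120:240,130:400]
c=np.zeros((600,800,3),np.uint8);c[:330,:330]=cv2.resize(a,(330,330));b=cv2.resize(b,None,fx=2.2,fy=2.2);c[336:336+b.shape[0],:b.shape[1]]=b
a=cv2.resize(cv2.imread("pics/scene_p2.png")[100:210,280:430],None,fx=3,fy=3);c[:330,340:790]=a
cv2.imwrite("pics/c2.png",c)
E
```

```text
guard True [0.46719733 0.29771756 0.04706224] [ 1.33827327 -0.97870699 -0.14635511]
10.7583
gap 29.478459160767983
gap lifted 29.021614529673926 [ 0.21604549  0.24127584 -0.36752796]
14.85
```

View pics/c2.png

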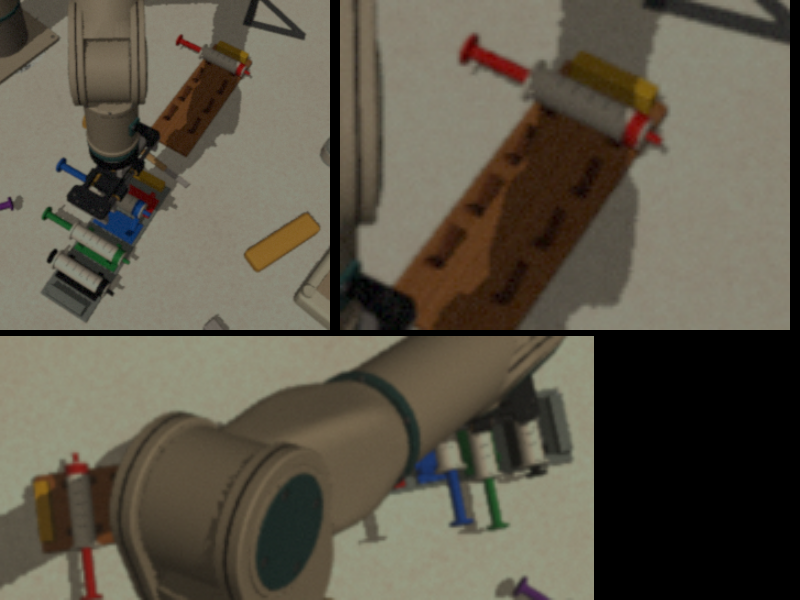

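```bash
cat > chk.py <<'E'
from job import *
import sys
def chk(tag,placed):
    u=np.array([np.cos(TR),np.sin(TR),0])
    for n,(x0,y0,w,h,s) in {"top":(130,150,140,90,5.7),"scene":(270,95,140,140,4.2)}.items():
        f=dict(np.load(f"{n}_{tag}.npz"));
        im=cv2.convertScaleAbs(cv2.resize(f["image"][y0:y0+h,x0:x0+w],None,fx=s,fy=s,interpolation=cv2.INTER_CUBIC),alpha=1.6)
        P=pts(f)
        for i in placed:
            o=np.array([*slot(i),.039])
            for t in (-.124 if i<3 else -.07,-.055,0,.055,.069):
                p=(proj(f,o+t*u)[0]-[x0-.5,y0-.5])*s; cv2.circle(im,tuple(int(a) for a in p),2,(0,255,255),-1)
            zs=[]
            for t in(-.04,-.02,0,.02,.035):
                a,b=np.round(proj(f,o+t*u+[0,0,.015])[0]).astype(int); zs.append(np.median(P[b-1:b+2,a-1:a+2,2]).round(4))
            print(n,i,"top z along barrel",zs)
        cv2.imwrite(f"pics/chk_{n}_{tag}.png",im)
chk(sys.argv[1],[int(c) for c in sys.argv[2]])
E
python3 chk.py p2 0
```

```text
top 0 top z along barrel [np.float64(0.0534), np.float64(0.0545), np.float64(0.0546), np.float64(0.0544), np.float64(0.0536)]
scene 0 top z along barrel [np.float64(0.0519), np.float64(0.0527), np.float64(0.0515), np.float64(0.0525), np.float64(0.0518)]
```

View pics/chk_scene_p2.png

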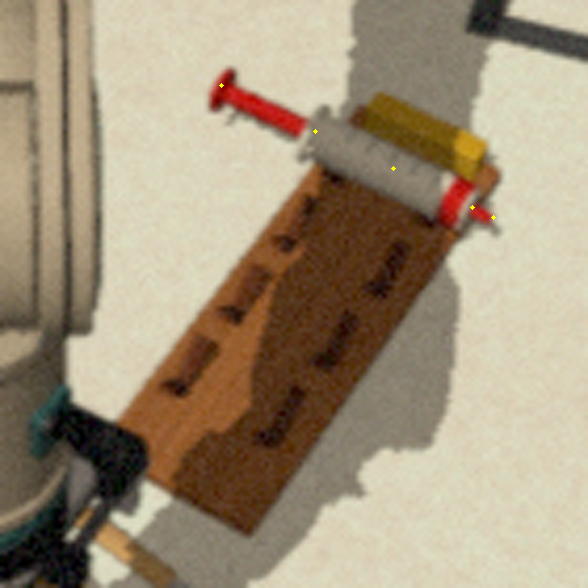

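View pics/chk_top_p2.png

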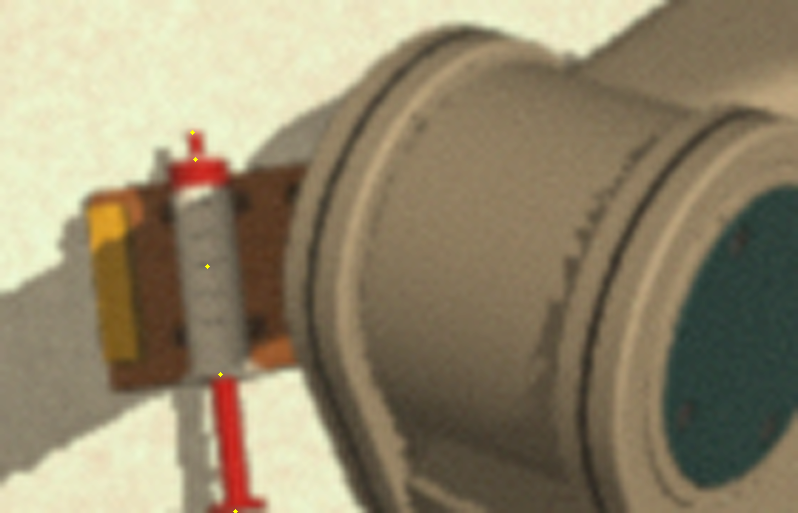

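Red is level at its expected height: the yellow model points sit on its tip and end plate in both views. Blue is held, so I'll go on with the remaining three.

```bash
python3 - <<'E'
from job import *
place(1,0); release()
pick("green"); 
if arm.get_state()["finger_gap"]*94>26: place(2,0); release(); 
pick("black"); print(arm.get_state()["time_s"]); snap("p3")
E
python3 chk.py p3 012
```

```text
guard True [0.47744318 0.23446377 0.04709743] [ 0.54660817 -0.98945149  0.22461742]
gap 29.663415989990423
gap lifted 28.971790818053254 [ 0.41255377  0.05736516 -0.26857454]
guard True [0.48761183 0.171307   0.04713183] [ 1.50382946 -1.5691021   0.39092945]
gap 29.224922144304088
gap lifted 29.298376548276696 [-0.21629065  0.24804452 -1.05458279]
31.1583
top 0 top z along barrel [np.float64(0.0557), np.float64(0.0556), np.float64(0.0557), np.float64(0.0542), np.float64(0.0538)]
top 1 top z along barrel [np.float64(0.0528), np.float64(0.055), np.float64(0.0541), np.float64(0.057), np.float64(0.0526)]
top 2 top z along barrel [np.float64(0.0545), np.float64(0.055), np.float64(0.0584), np.float64(0.0546), np.float64(0.0553)]
scene 0 top z along barrel [np.float64(0.0518), np.float64(0.0524), np.float64(0.0516), np.float64(0.0505), np.float64(0.0517)]
scene 1 top z along barrel [np.float64(0.05), np.float64(0.0519), np.float64(0.0514), np.float64(0.052), np.float64(0.0512)]
scene 2 top z along barrel [np.float64(0.0518), np.float64(0.0523), np.float64(0.0515), np.float64(0.0516), np.float64(0.051)]
```

View pics/chk_scene_p3.png

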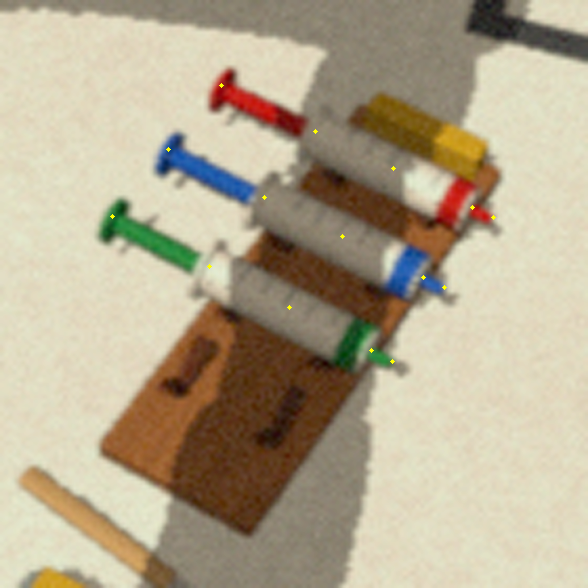

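View pics/scene_p3.png

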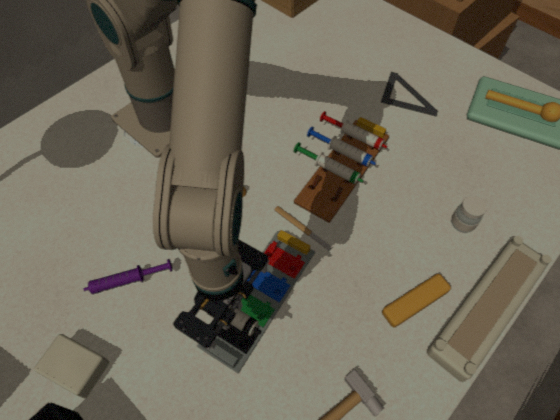

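Red, blue and green are seated in grooves 1–3 (scene ~(352,131), (340,148), (327,165)). The black one is in the gripper, so I'm placing it and then moving the arm clear to check.

```bash
python3 - <<'E'
from job import *
place(3,0); release()
x,y=S["black"]; arm.move_pose([x,y,.25],quat(TS)); 
print(arm.get_state()["time_s"]); snap("p4")
E
python3 chk.py p4 0123
```

```text
guard True [0.49779912 0.10802464 0.04715651] [ 0.30769319 -1.33599327  0.7082385 ]
36.8167
top 0 top z along barrel [np.float64(0.054), np.float64(0.0548), np.float64(0.055), np.float64(0.0533), np.float64(0.0534)]
top 1 top z along barrel [np.float64(0.0533), np.float64(0.0555), np.float64(0.0547), np.float64(0.0559), np.float64(0.0557)]
top 2 top z along barrel [np.float64(0.0525), np.float64(0.0532), np.float64(0.0554), np.float64(0.0537), np.float64(0.0524)]
top 3 top z along barrel [np.float64(0.7634), np.float64(0.7676), np.float64(0.7711), np.float64(0.7718), np.float64(0.7693)]
scene 0 top z along barrel [np.float64(0.0505), np.float64(0.0523), np.float64(0.0507), np.float64(0.0511), np.float64(0.0511)]
scene 1 top z along barrel [np.float64(0.0502), np.float64(0.0515), np.float64(0.0518), np.float64(0.0521), np.float64(0.0518)]
scene 2 top z along barrel [np.float64(0.0524), np.float64(0.0513), np.float64(0.0515), np.float64(0.0516), np.float64(0.0521)]
scene 3 top z along barrel [np.float64(0.0524), np.float64(0.0517), np.float64(0.0523), np.float64(0.0522), np.float64(0.0512)]
```

View pics/chk_scene_p4.png

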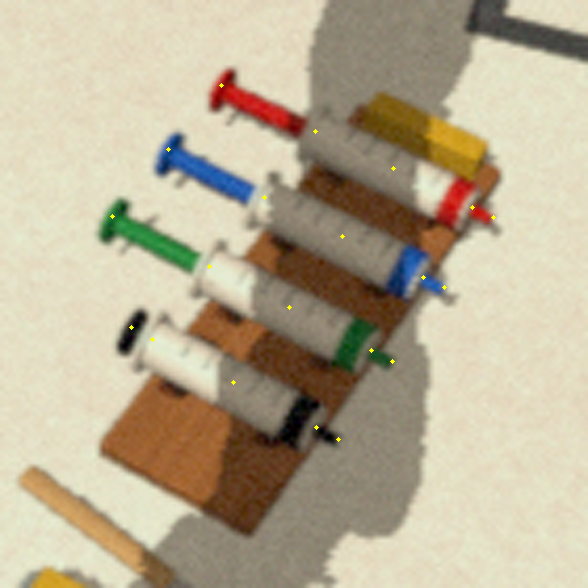

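View pics/chk_top_p4.png

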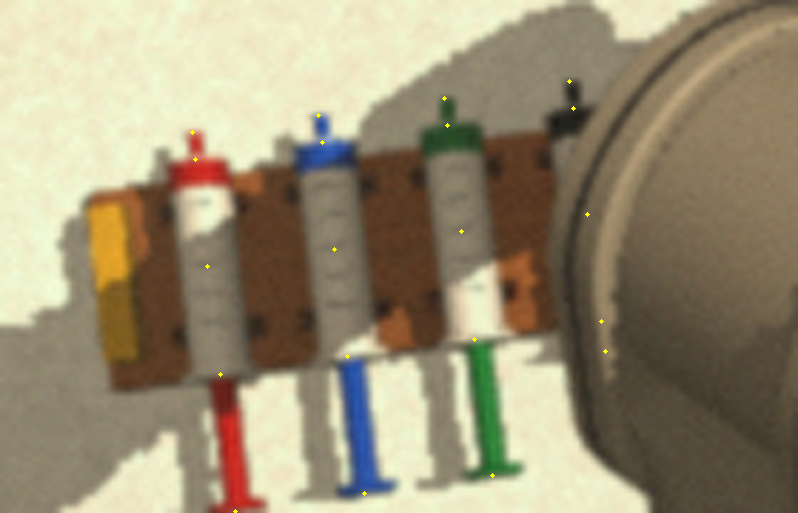

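All four are seated level and about midway, in the order red, blue, green, black from the yellow end. The gripper is clear, so I'm handing in.

```bash
python3 -c "
from rig import arm
arm.sleep(0.5); print(arm.get_state()['ft_force']); print(arm.sign_off())"
```

```text
[-0.03334659 -1.02026414  0.34968715]
the job is handed in; nothing more can be done
None
```

All four syringes are in the rack, one to a groove. Counting from its yellow end they are red, blue, green and then black, the one with its plunger pushed in. I handed the job in at about 37 s, with the gripper open and clear of everything.

- **Position:** in the scene camera, every tip and end plate sits within about 2 mm of its expected place. The top camera agrees for red, blue and green.
- **Seating:** all four barrels are level. Their tops read 50–56 mm up, against an expected 54 mm; the top camera read about 54 mm and the scene camera about 52 mm.
- **Not confirmed from above:** the arm hid most of the black syringe from the top camera, so its position and height rest on the scene camera alone.
- **Guard stops:** the 8 N guard tripped on each lowering, at about 47 mm, the planned release height. I took this as the syringe touching its saddles.
- **Look-alike:** the purple syringe was not touched.

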